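# Click the herb jar into its holder

## Robot

A 6-joint arm with a two-finger parallel gripper is mounted at the origin on a cart in front of the work surface, level with it; the furniture and walls round the work are solid. World frame = base frame: x ahead of the robot, y to its left, z up, the work surface at z = 0. Lengths are in mm, angles in rad, forces in N, time in s.
With the tool pointing down it reaches from about 275 to 725 mm from the base axis. Payload 15.9 kg.
Tool frame: the origin (TCP) lies midway between the tips of the shut fingers; the grasp point (between the pads) lies 19 mm behind it; z points along the fingers, y is the line along which they close (so a half turn about z gives the same grasp; the last joint's range is limited). The gripper opens to 85 mm and grips with 20 to 120 N. Pads are 22 mm wide; open, the fingers measure 114 mm over their backs; the gripper's body (76 mm by 85 mm) begins 54 mm behind the grasp point. The pads swing forward as they close: fully open they stand 13 mm farther back than shut.
Start: joints at [1.282, 0.213, -0.034, 1.323, 0, 1.571], TCP at [142.395, 479.28, 231.306] pointing down, gripper open.
Joint ranges: [-2.98, 2.98], [-0.74, 1.72], [-1.14, 1.35], [-2.1, 2.04], [-1.57, 1.44], [-3.14, 3.14]. Speed limits (rad/s): [1.89, 1.89, 2.39, 2.57, 3.14, 3.14].

## Interface

Orientations are given as a 3x3 rotation matrix whose columns are the frame's x, y, z axes.
In Python, from plant import manip, viewer gives the robot as it stands.
- The arm moves only by the tool drive_tool, never from a script. Its argument "steps" is a list of rows, each a list of 7 numbers: the shift along the tool's x, y, z in m, then the turn, a rotation vector about the tool's x, y, z in rad, then the closure, from 0 (fully open) to 1 (shut). A call has 1 to 10 rows; each row is the pose to reach, as a shift and turn from the pose commanded when the call began, along the tool's axes at that moment; what a row does not reach only later rows make up. A row lasts 1/12 s, in which the tool goes at most 41.7 mm and 7.16 degrees, less where a joint would pass 70% of its speed; a pose out of reach is approached as far as the arm can. A call with a gripper value outside its range is refused whole. The fingers move at their own pace and stop on an object; the grip force is fixed at half the most. Time passes only in rows, so rows that repeat a pose let the fingers close. It gives the time, the measured TCP pose, the force, the opening and the grip force at its end, in the units of the state.
- manip.read_state(): the state, without advancing time (a new reading comes with each control period).
- viewer.grab_frame(name): name is "side" or "top" or "wrist"; returns the picture (420x560x3 uint8, red, green, blue); there is no depth.
- viewer.camera_info(name): a dict with "intrinsics" (3x3 intrinsics, pixels), "extrinsics" (4x4, takes a point from world to camera coordinates). Camera axes: x right, y up, looking along -z (the intrinsics and any distortion apply to the point x, -y, -z); pixel columns grow to the right and rows downward; lengths in mm; the calibration is good to about 2 mm. A picture is of the moment at which its call begins: read the wrist's pose just before it. camera_info takes no time and is no camera call; for the wrist camera it gives the pose at the moment of the call.
- manip.finish_job(): hands the job in; it is judged then, once.
The state is a dict: "time": time; "qpos": joint angles; "joint_velocities": joint speeds; "joint_torque": joint torques, N m; "ee_pos": TCP position; "ee_rot": TCP orientation; "force": force on the tool from outside, world axes, zero at the start; "moment": the same for the moment, N m; "grip_width": finger opening in mm; "gripper_force": force on a finger pad.
Only numpy, scipy, OpenCV 4.12 (cv2) and the standard library are available. Lean on these libraries where they do the work, as an engineer would, in place of code of your own. Each camera call takes 0.05 s, during which the arm holds its last target. There are 200 camera calls.

## Task

Put the herb jar with the black cap and the black label with green leaves, standing loose on the worktop, away in the empty jar holder beside the other spice jar: stand it on the holder's front ledge and slide it straight in from the front (do not lower it in from above), past the sprung ball, until it clicks and is held upright against the back. It is glass, so push gently and stop when you feel it seat; then let go, and leave everything else where it is.

Things in the scene. Friction and masses are not known exactly. Their poses are not given: they have to be found in the camera images.
- herb_jar: The loose spice jar to put away: glass, black screw cap, black label with green leaves; a plain upright cylinder 41 mm in diameter (radius 20.4 mm), 105 mm tall, the cap its top 21 mm, 0.08 to 0.15 kg. Origin at the centre of its underside, z up along the jar.
- holder: The empty jar holder, fixed: a pale wooden board (x -88 to 64, y -43 to 31 mm, upper face at z 10) with one bay open at front and top, 43 mm wide, 66 mm high. Left: wooden cheek; right: black cheek with the ball; both begin at x -28, with 14 mm splayed lead-ins before that. Slippery. Origin on the worktop, on the bay's centre line; x points into the bay (way to push), y left, z up.
- ledge (a point): Point on the holder's bare front ledge, on the board's upper face, 63 mm before the holder's origin on the bay's centre line: a jar centred here stands clear of the cheeks. Axes as the holder's.
- bay (a point): Point in the bay on the board's upper face, above the holder's origin. The right cheek, ball and back wall are one bracket, clamped in a slot: its depth is not reported, so the ball lies 0 +- 9.5 mm in x from here. The jar meets the ball with its axis 10 mm short of the ball; clicked in, its axis is 10 mm beyond the ball (x 0 to 20 mm): feel for it. Back wall 56 mm high, at most 60 mm beyond here.
- catch_ball (a joint): How far the sprung steel ball (10 mm wide, in the right cheek 52 mm above the worktop, 4 mm proud) is pushed in, in m: 0 = out; below 0.0007 once the jar is clicked in behind it; about 0.002 to 0.003 as it passes. Passing takes about 3 to 8 N, fading to 0 to 2 N as the jar seats; then a rubber buffer, 8 N/mm for 1 mm, then rigid. Ball and cheek squeeze the jar with 6 to 10 N each; over 35 N in all (about 17 N of push) is too much.
- spice_jar: The other spice jar (pale red and yellow label, brown cap, same size), already clicked into an identical holder that stands directly beside the empty one, to its left or to its right (76 mm between their centre lines); origin at the centre of its underside. To be left in place.
- mug: A small cream mug, 63 x 86 x 51 mm, on the worktop; origin at the centre of its underside. To be left in place.
- lemon: A lemon, 83 x 58 x 58 mm, lying on the worktop; origin at its underside. To be left in place.
Things that resemble listed ones, but are neither listed nor needed, are in the scene too. What is shaped like the herb_jar but blue or pink is not meant.

How it is judged (in metres and radians):
On the way, in this order (a step that is already met when the one before it is completed fails the run):
1. the herb jar is in the holder's mouth, in front of the ball, low on the ledge (x of herb_jar in the frame of holder between -0.078 and -0.018 m and y of herb_jar in the frame of holder between -0.012 and 0.012 m and z of herb_jar in the frame of holder below 0.022 m), for 0.1 s.
2. the jar, sliding in, presses the ball back into the cheek (value of joint catch_ball above 0.0012 m and x of herb_jar in the frame of holder above -0.0179 m and z of herb_jar in the frame of holder below 0.022 m), for 0.05 s.
At the end, for the whole second after the job is handed in: The herb jar stands in the bay behind the ball: axis -0.7 to 25 mm beyond the holder's origin and within 4 mm of its centre line, foot on the board (7 to 13 mm above the worktop), upright within 0.06 rad, at rest, the ball sprung back out (pushed in less than 0.7 mm) (x of herb_jar in the frame of holder between -0.0007 and 0.025 m and y of herb_jar in the frame of holder between -0.004 and 0.004 m and z of herb_jar in the frame of holder between 0.007 and 0.013 m and value of joint catch_ball below 0.0007 m and angle between herb_jar's own z axis and vertical below 0.06 rad and linear speed of herb_jar below 0.02 m/s); the robot touches nothing.
It fails at once if the herb jar and the holder press on each other with more than 35 N, all their contacts added (contact force between herb_jar and holder above 35 N).
It fails at once if the herb jar is lowered into the bay from above instead of slid in from the front (x of herb_jar in the frame of holder between -0.018 and 0.035 m and y of herb_jar in the frame of holder between -0.02 and 0.02 m and z of herb_jar in the frame of holder between 0.032 and 0.09 m).
It fails at once if the other spice jar is moved by more than 8 mm (distance of spice_jar from where it was at the start of the episode above 0.008 m).
It fails at once if the mug or the lemon is moved by more than 20 mm (distance of any of mug, lemon from where it was at the start of the episode above 0.02 m).
It also fails if it takes over 61 s, if anything falls off the work surface, if the arm or the gripper's body presses on something with over 40 N, if the wrist force passes 120 N, or if a joint passes its speed limit or range.

## Working session

There is one attempt and no reset: what is moved stays moved. The work goes in short steps, Python scripts to look and compute and a tool call to move; the robot and the scene stay as the last step left them, time stands still between calls to the robot, and variables do not carry over. Pictures are saved under pics/ and viewed, at most 10 in all, crops included, and the job is handed in when it is done.

Besides the shell and the picture viewer there is one more tool, called after ">>>" as name(argument=value, ...), one argument or row to a line, values as JSON. drive_tool: Moves the arm, as the interface text tells. Its arguments: {"type":"object","properties":{"steps":{"type":"array"}},"required":["steps"]}

```bash
mkdir -p pics
python3 - <<'E'
from plant import manip, viewer
import cv2, numpy as np
s=manip.read_state(); print(s['time'],s['ee_pos'],np.round(s['ee_rot'],3).tolist(),s['grip_width'])
for n in("top","side"):
    f=viewer.grab_frame(n); cv2.imwrite(f"pics/{n}0.png",f[:,:,::-1]); c=viewer.camera_info(n); print(n,np.round(c['intrinsics'],1).tolist(),np.round(c['extrinsics'],3).tolist(),[k for k in c])
E
```

```text
0.0 [142.31022734 478.96714633 230.80752537] [[-0.959, 0.285, -0.0], [0.285, 0.959, -0.001], [-0.0, -0.001, -1.0]] 85.29898591918604
top [[478.0, 0.0, 281.2], [0.0, 478.0, 212.6], [0.0, 0.0, 1.0]] [[-0.025, -1.0, -0.0, -64.486], [0.991, -0.025, 0.132, -484.974], [-0.132, 0.003, 0.991, -1240.123], [0.0, 0.0, 0.0, 1.0]] ['intrinsics', 'extrinsics']
side [[502.6, 0.0, 283.2], [0.0, 502.6, 209.9], [0.0, 0.0, 1.0]] [[0.874, -0.486, -0.009, -453.864], [0.321, 0.563, 0.762, -142.264], [-0.365, -0.668, 0.648, -943.636], [0.0, 0.0, 0.0, 1.0]] ['intrinsics', 'extrinsics']
```

View pics/top0.png

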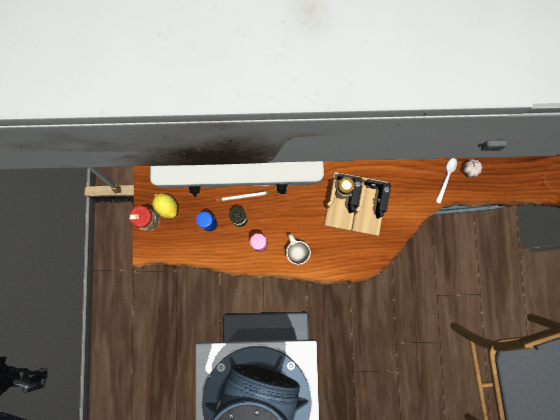

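View pics/side0.png

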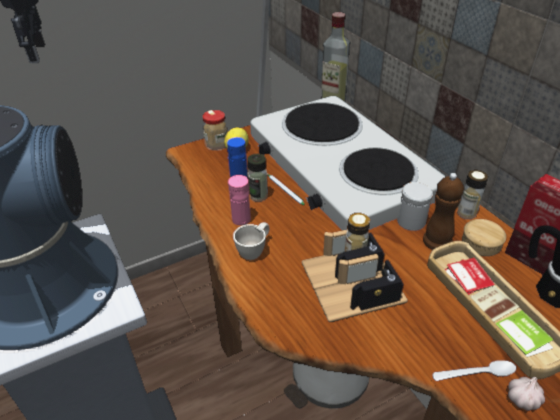

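Top view: the candidates for the herb jar are the black-capped jar at (237,215) top / (258,178) side, the blue one at (205,220), the pink one at (258,242), and a dark-capped jar at the back at (475,190) side. The one at (237,215) fits, and I'll confirm it in a crop. The other spice jar is at (346,186), and the empty holder is the right-hand one at about (372,205), opening toward the robot.

```bash
cat > h.py <<'E'
import numpy as np, cv2
from plant import manip, viewer
def ray(n,u,v,c=None):
    c=c or viewer.camera_info(n); K=np.array(c['intrinsics']);E=np.array(c['extrinsics'])
    d=np.linalg.inv(K)@[u,v,1]; d=np.array([d[0],-d[1],-d[2]]); R=E[:3,:3]
    return -R.T@E[:3,3], R.T@d
def onz(n,u,v,z,c=None):
    o,d=ray(n,u,v,c); return o+d*(z-o[2])/d[2]
def proj(n,P,c=None):
    c=c or viewer.camera_info(n); K=np.array(c['intrinsics']);E=np.array(c['extrinsics'])
    p=E[:3,:3]@P+E[:3,3]; q=K@[p[0],-p[1],-p[2]]; return q[:2]/q[2]
E
python3 - <<'E'
from h import *
t=cv2.imread('pics/top0.png'); s=cv2.imread('pics/side0.png')
a=cv2.resize(t[165:250,315:400],(0,0),fx=4.7,fy=4.7,interpolation=cv2.INTER_CUBIC)
b=cv2.resize(s[140:340,215:415],(400,400),interpolation=cv2.INTER_CUBIC)
c=cv2.resize(t[195:255,190:250],(400,400)[:2],interpolation=cv2.INTER_CUBIC)
cv2.imwrite('pics/crop1.png',np.hstack([cv2.resize(a,(400,400)),b]))
print('herb top cap',onz('top',237.5,214,105),'side cap',onz('side',257,161,105))
print('pink',onz('top',258,241,105),'blue',onz('top',205,219,105),'mug',onz('top',298,252,45),'spice',onz('top',346,185,115))
for p in[(334,173),(391,181),(381,236),(326,228)]: print('board',p,onz('top',*p,10))
E
```

```text
herb top cap [472.79907862  33.26745456 105.        ] side cap [471.43032313  25.97941476 105.        ]
pink [403.76410872 -16.85576829 105.        ] blue [462.21184753 114.77989083 105.        ] mug [ 376.94743679 -117.71635453   45.        ] spice [ 537.95921387 -240.42370469  115.        ]
board (334, 173) [ 592.04082113 -223.94913782   10.        ]
board (391, 181) [ 565.85097327 -378.77229199   10.        ]
board (381, 236) [ 416.04231255 -343.53076876   10.        ]
board (326, 228) [ 441.35957987 -196.38631648   10.        ]
```

View pics/crop1.png

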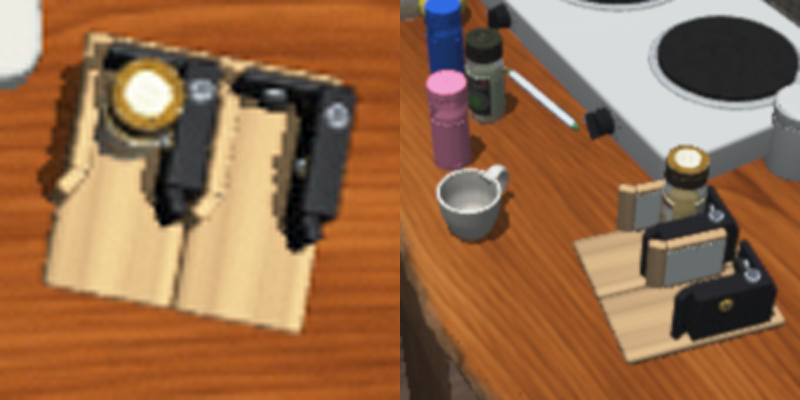

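The crop confirms it: the jar at (258,178) side has the black cap and the dark leafy label. From the top picture it is at about (472,30). The board corners give 149 x 153 mm, against 150 x 152 expected. The empty holder's origin is therefore at about (510,-317), with its x axis at about -10.5°. I'll move toward the jar now.

>>> drive_tool(
  steps=[
    [-0.031,-0.0235,0,0,0,0.1,0],
    [-0.062,-0.047,0,0,0,0.2,0],
    [-0.093,-0.0705,0,0,0,0.3,0],
    [-0.124,-0.094,0,0,0,0.4,0],
    [-0.155,-0.118,0,0,0,0.5,0],
    [-0.187,-0.141,0,0,0,0.6,0],
    [-0.218,-0.165,0,0,0,0.7,0],
    [-0.249,-0.188,0,0,0,0.8,0],
    [-0.28,-0.212,0,0,0,0.9,0],
    [-0.311,-0.2355,0,0,0,1.02,0],
  ],
)

```text
time: 0.93
ee_pos: [374.0, 163.0, 231.3]
ee_rot: [[-0.255, 0.967, -0.0], [0.967, 0.255, -0.0], [0.0, -0.0, -1.0]]
force: [0.8, 1.7, 0.3]
grip_width: 85.5
gripper_force: 0.0
```

```bash
cat >> h.py <<'E'
def go(p,yaw=-10.5):
    "tool shift and z turn to TCP p with tool y at yaw deg, tool down"
    s=manip.read_state(); R=np.array(s['ee_rot']); a=np.radians(yaw); y=np.array([np.cos(a),np.sin(a),0]); z=np.array([0,0,-1.]); 
    T=np.c_[np.cross(y,z),y,z]
    print('t',round(s['time'],2),'tcp',np.round(s['ee_pos'],1),'F',np.round(s['force'],1),'w',round(s['grip_width'],1))
    print('shift',np.round(R.T@(np.array(p)-s['ee_pos']),1),'turn',np.round(cv2.Rodrigues(R.T@T)[0].ravel(),3))
E
python3 -c "
from h import *
go([472,30,231])"
```

```text
t 0.93 tcp [374.  163.  231.3] F [0.8 1.7 0.3] w 85.5
shift [-153.6   60.9    0.3] turn [-0.     0.     0.441]
```

>>> drive_tool(
  steps=[
    [-0.035,0.014,0,0,0,0.1,0],
    [-0.07,0.028,0,0,0,0.2,0],
    [-0.105,0.042,0,0,0,0.3,0],
    [-0.135,0.054,0,0,0,0.4,0],
    [-0.1536,0.061,0,0,0,0.441,0],
    [-0.1536,0.061,0,0,0,0.441,0],
    [-0.1536,0.061,0,0,0,0.441,0],
  ],
)

```text
time: 1.52
ee_pos: [472.2, 31.7, 230.8]
ee_rot: [[0.18, 0.984, -0.001], [0.984, -0.18, 0.0], [-0.0, -0.001, -1.0]]
force: [-0.8, -0.1, -0.8]
grip_width: 85.4
gripper_force: 0.0
```

```bash
python3 -c "
from h import *
import pickle
go([472,30,231])
c=viewer.camera_info('wrist'); f=viewer.grab_frame('wrist'); cv2.imwrite('pics/w1.png',f[:,:,::-1]); pickle.dump(c,open('w1.pkl','wb'))
print(np.round(c['extrinsics'],2).tolist(), 'jar top expect',proj('wrist',np.array([472,30,105]),c))
"
```

```text
t 1.52 tcp [472.2  31.7 230.8] F [-0.8 -0.1 -0.8] w 85.4
shift [-1.7  0.1 -0.2] turn [-0.001  0.     0.003]
[[0.98, -0.18, -0.0, -458.23], [0.17, 0.94, -0.29, -74.53], [0.05, 0.28, 0.96, -413.54], [0.0, 0.0, 0.0, 1.0]] jar top expect [282.68498301 200.61957619]
```

View pics/w1.png

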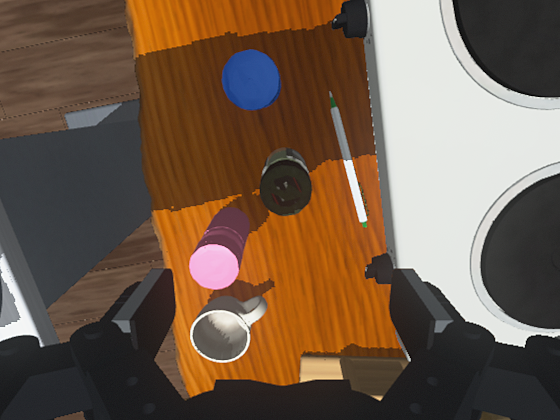

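The wrist picture shows the dark cap centred at about (287,188), with pink to its lower left and blue above it. Both are clear of the finger line, which runs left-right in the image.

```bash
python3 -c "
from h import *
import pickle
c=pickle.load(open('w1.pkl','rb'))
p=onz('wrist',286.5,188,105,c); print(p, np.linalg.norm(onz('wrist',261,188,105,c)-onz('wrist',312,188,105,c)))
p[2]=66; go(p)
"
```

```text
[476.61328055  39.23064641 105.        ] 38.56246758133691
t 1.57 tcp [471.8  32.4 231. ] F [0.  1.  0.3] w 85.0
shift [  7.6   3.6 165. ] turn [-0.001  0.     0.004]
```

>>> drive_tool(
  steps=[
    [0.004,0.0025,0.03,0,0,0,0],
    [0.004,0.0025,0.065,0,0,0,0],
    [0.004,0.0025,0.1,0,0,0,0],
    [0.004,0.0025,0.135,0,0,0,0],
    [0.004,0.0025,0.155,0,0,0,0],
    [0.004,0.0025,0.165,0,0,0,0],
    [0.004,0.0025,0.165,0,0,0,0],
  ],
)

```text
time: 2.15
ee_pos: [473.7, 36.6, 64.8]
ee_rot: [[0.176, 0.984, -0.003], [0.984, -0.176, -0.0], [-0.001, -0.003, -1.0]]
force: [0.6, -0.0, 0.5]
grip_width: 85.3
gripper_force: 0.0
```

```bash
python3 -c "
from h import *
import pickle
go([475,36,66])
c=viewer.camera_info('wrist'); f=viewer.grab_frame('wrist'); g=viewer.grab_frame('side')
cv2.imwrite('pics/w2.png',np.hstack([cv2.resize(f[:,:,::-1],(400,300)),cv2.resize(g[80:230,160:360,::-1],(400,300))])); pickle.dump(c,open('w2.pkl','wb'))
print('cap expect',proj('wrist',np.array([475,36,105]),c)*400/560)
"
```

```text
t 2.15 tcp [473.7  36.6  64.8] F [ 0.6 -0.   0.5] w 85.3
shift [-0.3  1.4 -1.2] turn [-0.003  0.001  0.006]
cap expect [204.57101516 238.01526642]
```

View pics/w2.png

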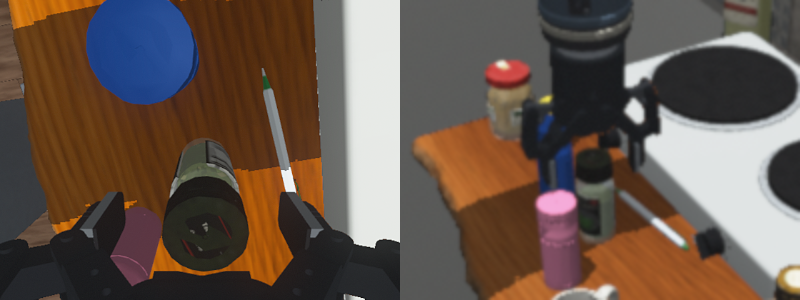

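The fingers straddle the cap. It appears at about (205,231), 3 mm further along tool x than assumed, so I'll correct for that and close.

>>> drive_tool(
  steps=[
    [0.003,0.001,0,0,0,0,0],
    [0.003,0.001,0,0,0,0,0],
    [0.003,0.001,0,0,0,0,0.3],
    [0.003,0.001,0,0,0,0,0.6],
    [0.003,0.001,0,0,0,0,1],
    [0.003,0.001,0,0,0,0,1],
    [0.003,0.001,0,0,0,0,1],
    [0.003,0.001,0,0,0,0,1],
    [0.003,0.001,0,0,0,0,1],
    [0.003,0.001,0,0,0,0,1],
  ],
)

```text
time: 3.08
ee_pos: [476.9, 38.7, 66.7]
ee_rot: [[0.178, 0.984, 0.0], [0.984, -0.178, 0.0], [0.0, 0.0, -1.0]]
force: [-1.8, 0.8, 8.1]
grip_width: 39.2
gripper_force: 59.4
```

Gripped at 39 mm. Next I lift, then carry it past the holder for a wrist look at the empty bay.

>>> drive_tool(
  steps=[
    [0.003,0.001,-0.02,0,0,0,1],
    [0.003,0.001,-0.055,0,0,0,1],
    [0.003,0.001,-0.09,0,0,0,1],
    [0.003,0.001,-0.125,0,0,0,1],
    [0.003,0.001,-0.155,0,0,0,1],
    [-0.025,0.004,-0.163,0,0,0,1],
    [-0.06,0.008,-0.163,0,0,0,1],
    [-0.095,0.012,-0.163,0,0,0,1],
    [-0.13,0.016,-0.163,0,0,0,1],
    [-0.165,0.02,-0.163,0,0,0,1],
  ],
)

```text
time: 3.92
ee_pos: [466.6, -128.8, 229.4]
ee_rot: [[0.178, 0.984, 0.0], [0.984, -0.178, -0.0], [0.0, 0.0, -1.0]]
force: [0.5, 1.1, -0.4]
grip_width: 39.3
gripper_force: 60.9
```

>>> drive_tool(
  steps=[
    [-0.035,0.004,0,0,0,0,1],
    [-0.07,0.008,0,0,0,0,1],
    [-0.105,0.012,0,0,0,0,1],
    [-0.14,0.016,0,0,0,0,1],
    [-0.175,0.02,0,0,0,0,1],
    [-0.21,0.024,0,0,0,0,1],
    [-0.24,0.027,0,0,0,0,1],
    [-0.26,0.03,0,0,0,0,1],
    [-0.26,0.03,0,0,0,0,1],
    [-0.26,0.03,0,0,0,0,1],
  ],
)

```text
time: 4.75
ee_pos: [449.9, -389.3, 228.6]
ee_rot: [[0.18, 0.984, -0.001], [0.984, -0.18, 0.001], [0.001, -0.001, -1.0]]
force: [-0.4, 0.3, -1.8]
grip_width: 39.3
gripper_force: 60.9
```

```bash
python3 -c "
from h import *
import pickle
go([448.4,-305.7,80])
c=viewer.camera_info('wrist'); f=viewer.grab_frame('wrist')
cv2.imwrite('pics/w3.png',cv2.resize(f[:,:,::-1],(800,600),interpolation=cv2.INTER_CUBIC)); pickle.dump(c,open('w3.pkl','wb'))
"
```

```text
t 4.75 tcp [ 449.9 -389.3  228.6] F [-0.4  0.3 -1.8] w 39.3
shift [ 81.9 -16.3 148.7] turn [-0.001 -0.001  0.002]
```

View pics/w3.png

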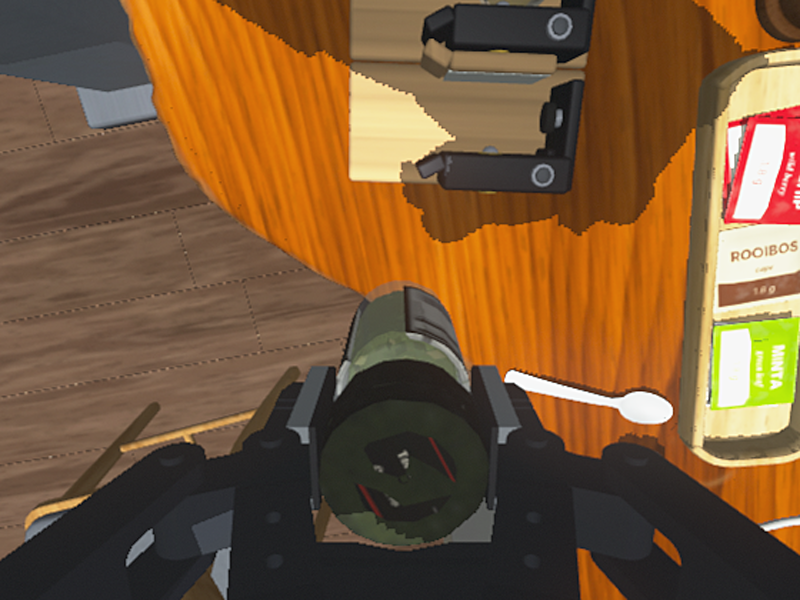

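The picture shows the board's front edge along x≈350, its right front corner at (351,181), the wooden left cheek near row 70, the black right cheek near rows 152–190, and the ball at (490,150). I'll enlarge that region once to refine it.

```bash
python3 -c "
from h import *
import pickle
f=cv2.imread('pics/w3.png'); f=cv2.resize(f,(560,420),interpolation=cv2.INTER_AREA)
cv2.imwrite('pics/w3c.png',cv2.resize(f[0:145,235:420],(740,580),interpolation=cv2.INTER_CUBIC))
c=pickle.load(open('w3.pkl','rb')); k=560/800
for n,p,z in [('FR',(351,181),10),('front far',(349.5,5),10),('ball',(490,150),52)]: print(n,onz('wrist',p[0]*k,p[1]*k,z,c))
"
```

```text
FR [ 423.16413905 -336.70102223   10.        ]
front far [ 444.46599106 -231.89149288   10.        ]
ball [ 512.20026572 -331.61714605   52.        ]
```

View pics/w3c.png

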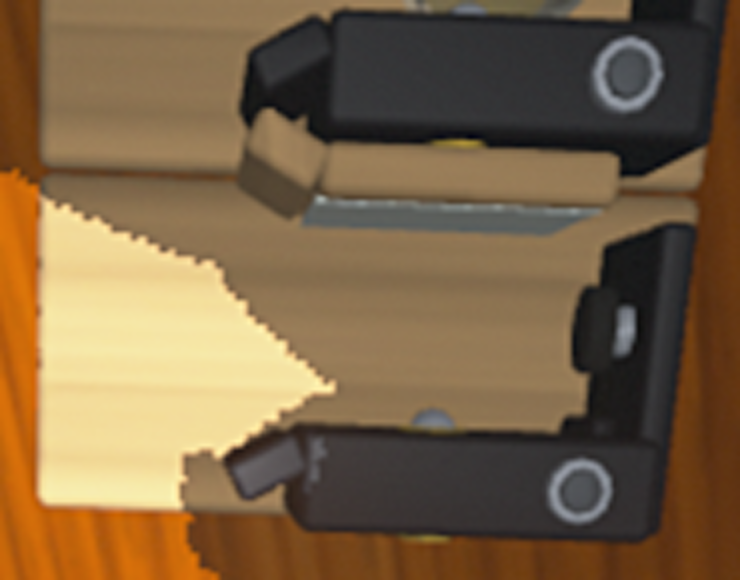

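```bash
python3 -c "
from h import *
import pickle
c=pickle.load(open('w3.pkl','rb'))
P=lambda x,y,z: onz('wrist',235+x/4,y/4,z,c)[:2]
yaw=lambda a,b: np.degrees(np.arctan2(*(b-a)[::-1]))
FR=P(40,504,10);SF=P(42,174,10);SB=P(697,196,10)
print('FR',FR,'SF',SF,'SB',SB,'w',np.linalg.norm(FR-SF),'l',np.linalg.norm(SB-SF),'yaws',yaw(FR,SF)-90,yaw(SF,SB))
for z in(66,76):
  a,b=P(322,197,z),P(615,207,z); d,e=P(300,425,z),P(655,440,z)
  y=np.radians(yaw(d,e)); n=np.array([-np.sin(y),np.cos(y)])
  print(z,a,b,d,e,'yaws',yaw(a,b),yaw(d,e),'width',n@((a+b)/2-(d+e)/2),'len',np.linalg.norm(e-d),'mid',(((a+b)/2)@n+((d+e)/2)@n)/2)
a=np.radians(-10.8);X=np.array([np.cos(a),np.sin(a)]);Y=np.array([-X[1],X[0]])
print('origin from FR',FR+88*X+43*Y,'from SF',SF+88*X-32*Y,'ball',P(433,420,52))
"
```

```text
FR [ 422.63482639 -335.92888447] SF [ 438.41964908 -263.97070296] SB [ 584.79499394 -295.48231164] w 73.66912863061526 l 149.7288317788439 yaws -12.372495121896236 -12.149185027317534
66 [ 494.66708306 -285.91701757] [ 550.20431174 -297.90577581] [ 483.74464652 -327.14881304] [ 553.87558592 -342.94592982] yaws -12.181454172641914 -12.694111882806556 width 42.87831457316846 len 71.88809052559519 mid -191.4122733136615
76 [ 493.63775127 -286.92865917] [ 547.36018341 -298.52565935] [ 483.07222848 -326.81311843] [ 550.91149094 -342.09403096] yaws -12.181454172641875 -12.69411188280656 width 41.47717485516765 len 69.53899495387489 mid -191.93311503889697
origin from FR [ 517.13350098 -310.18008837] from SF [ 518.86472508 -311.89345066] ball [ 512.40745869 -331.65503355]
```

```bash
python3 -c "
from h import *
import pickle
c=pickle.load(open('w3.pkl','rb')); k=.7
t=np.array([449.9,-389.3]); a=np.radians(-10.5); X=np.array([np.cos(a),np.sin(a)]);Y=np.array([-X[1],X[0]])
z=228.6+38.3
for p in[(405,463),(320,463),(490,463),(405,548)]:
  d=onz('wrist',p[0]*k,p[1]*k,z,c)[:2]-t; print(p,'along closing',d@X,'lateral',d@Y)
"
```

```text
(405, 463) along closing 0.3416279203318184 lateral 1.7909580748035787
(320, 463) along closing -19.385762289344257 lateral 1.7230073692767933
(490, 463) along closing 20.057371791569413 lateral 1.8588686646889139
(405, 548) along closing 0.42628247231540306 lateral -22.241799751186022
```

Wrist-based fit: yaw -12.3°, origin (517.7,-313.3). The bay comes out 42.9 mm wide (43 given), the boards 73.7 mm and 150 mm. The jar is centred in the pads within about 1.5 mm.

```bash
cat >> h.py <<'E'
O=np.array([517.7,-313.3]); YAW=-12.3; _a=np.radians(YAW); X=np.array([np.cos(_a),np.sin(_a)]); Y=np.array([-X[1],X[0]])
def goh(x,y,z): p=O+x*X+y*Y; go([*p,z],YAW); s=manip.read_state(); d=s['ee_pos'][:2]-O; print('holder xy',np.round([d@X,d@Y],1),'Fh',np.round([s['force'][:2]@X,s['force'][:2]@Y,s['force'][2]],1))
E
python3 -c "
from h import *
goh(-72,0,78)"
```

```text
t 4.8 tcp [ 450.1 -388.4  228.9] F [ 0.3 -0.2 -1.7] w 39.8
shift [ 88.4 -18.8 151. ] turn [-0.001 -0.001  0.035]
holder xy [-50.  -87.8] Fh [ 0.3 -0.2 -1.7]
```

>>> drive_tool(
  steps=[
    [0.03,-0.006,0,0,0,0.01,1],
    [0.06,-0.0126,0,0,0,0.025,1],
    [0.0884,-0.0188,0.01,0,0,0.035,1],
    [0.0884,-0.0188,0.045,0,0,0.035,1],
    [0.0884,-0.0188,0.08,0,0,0.035,1],
    [0.0884,-0.0188,0.105,0,0,0.035,1],
    [0.0884,-0.0188,0.125,0,0,0.035,1],
    [0.0884,-0.0188,0.135,0,0,0.035,1],
    [0.0884,-0.0188,0.139,0,0,0.035,1],
    [0.0884,-0.0188,0.139,0,0,0.035,1],
  ],
)

```text
time: 5.63
ee_pos: [447.6, -297.6, 90.4]
ee_rot: [[0.212, 0.977, -0.0], [0.977, -0.212, 0.0], [0.0, -0.0, -1.0]]
force: [0.1, -0.2, -1.2]
grip_width: 39.5
gripper_force: 61.0
```

```bash
python3 -c "
from h import *
goh(-65,0,78)
c=viewer.camera_info('wrist'); f=viewer.grab_frame('wrist'); g=viewer.grab_frame('side')
cv2.imwrite('pics/w4.png',np.hstack([cv2.resize(f[:,:,::-1],(400,300)),cv2.resize(g[190:340,240:440,::-1],(400,300))]))"
```

```text
t 5.63 tcp [ 447.6 -297.6   90.4] F [ 0.1 -0.2 -1.2] w 39.5
shift [-0.5  6.9 12.4] turn [-0.    -0.     0.001]
holder xy [-71.9   0.4] Fh [ 0.1 -0.2 -1.2]
```

View pics/w4.png

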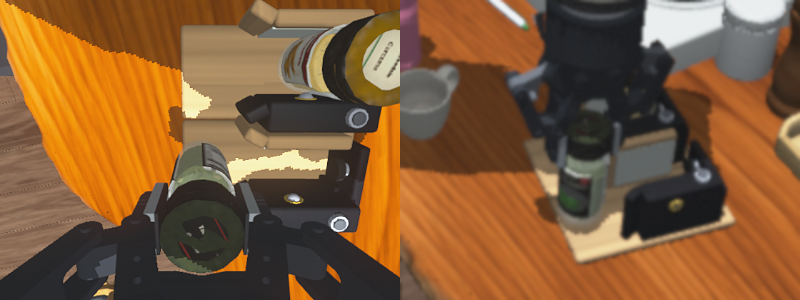

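The jar hangs upright before the mouth and above the ledge. I'll lower it to about 78 mm, then feel for the board.

>>> drive_tool(
  steps=[
    [0,0,0.005,0,0,0,1],
    [0,0,0.01,0,0,0,1],
    [0,0,0.012,0,0,0,1],
    [0,0,0.012,0,0,0,1],
  ],
)

```text
time: 6.07
ee_pos: [447.3, -297.9, 77.8]
ee_rot: [[0.212, 0.977, -0.001], [0.977, -0.212, 0.0], [0.0, -0.001, -1.0]]
force: [-0.4, -0.4, -1.9]
grip_width: 39.5
gripper_force: 61.0
```

>>> drive_tool(
  steps=[
    [0,0,0.001,0,0,0,1],
    [0,0,0.001,0,0,0,1],
    [0,0,0.001,0,0,0,1],
  ],
)

```text
time: 6.32
ee_pos: [447.7, -298.2, 77.4]
ee_rot: [[0.212, 0.977, 0.0], [0.977, -0.212, -0.0], [-0.0, 0.0, -1.0]]
force: [0.4, -0.4, -1.3]
grip_width: 39.7
gripper_force: 61.0
```

>>> drive_tool(
  steps=[
    [0,0.004,0,0,0,0,1],
    [0,0.008,0,0,0,0,1],
    [0,0.012,0,0,0,0,1],
    [0,0.016,0,0,0,0,1],
    [0,0.02,0,0,0,0,1],
    [0,0.024,0,0,0,0,1],
    [0,0.026,0,0,0,0,1],
    [0,0.028,0,0,0,0,1],
    [0,0.03,0,0,0,0,1],
    [0,0.03,0,0,0,0,1],
  ],
)

```text
time: 7.15
ee_pos: [477.2, -304.6, 77.3]
ee_rot: [[0.212, 0.977, 0.0], [0.977, -0.212, -0.0], [-0.0, 0.0, -1.0]]
force: [-0.4, -0.1, -2.9]
grip_width: 39.8
gripper_force: 61.0
```

>>> drive_tool(
  steps=[
    [0,0.0015,0,0,0,0,1],
    [0,0.003,0,0,0,0,1],
    [0,0.0045,0,0,0,0,1],
    [0,0.006,0,0,0,0,1],
    [0,0.007,0,0,0,0,1],
    [0,0.008,0,0,0,0,1],
    [0,0.008,0,0,0,0,1],
  ],
)

```text
time: 7.73
ee_pos: [484.7, -305.9, 77.2]
ee_rot: [[0.212, 0.977, -0.0], [0.977, -0.212, 0.001], [0.001, -0.0, -1.0]]
force: [-0.1, 3.1, -0.9]
grip_width: 39.3
gripper_force: 60.9
```

>>> drive_tool(
  steps=[
    [0,0.001,0,0,0,0,1],
    [0,0.002,0,0,0,0,1],
    [0,0.003,0,0,0,0,1],
    [0,0.004,0,0,0,0,1],
    [0,0.004,0,0,0,0,1],
  ],
)

```text
time: 8.15
ee_pos: [488.6, -306.4, 77.0]
ee_rot: [[0.212, 0.977, -0.0], [0.977, -0.212, 0.001], [0.001, -0.001, -1.0]]
force: [-1.3, 5.7, -1.9]
grip_width: 39.5
gripper_force: 60.8
```

>>> drive_tool(
  steps=[
    [0,0.001,0,0,0,0,1],
    [0,0.002,0,0,0,0,1],
    [0,0.003,0,0,0,0,1],
    [0,0.003,0,0,0,0,1],
  ],
)

```text
time: 8.48
ee_pos: [491.6, -306.9, 77.0]
ee_rot: [[0.212, 0.977, -0.0], [0.977, -0.212, 0.002], [0.001, -0.001, -1.0]]
force: [0.0, 6.3, -1.1]
grip_width: 39.7
gripper_force: 60.8
```

Side force of +6 N: the jar is rubbing the right cheek, so I'll shift left in 0.5 mm steps until it drops off.

>>> drive_tool(
  steps=[
    [0.0005,0,0,0,0,0,1],
    [0.001,0,0,0,0,0,1],
    [0.001,0,0,0,0,0,1],
    [0.001,0,0,0,0,0,1],
  ],
)

```text
time: 8.82
ee_pos: [491.9, -306.7, 77.4]
ee_rot: [[0.212, 0.977, 0.0], [0.977, -0.212, -0.0], [-0.0, 0.0, -1.0]]
force: [0.6, 3.0, -2.2]
grip_width: 39.8
gripper_force: 60.8
```

>>> drive_tool(
  steps=[
    [0.0005,0,0,0,0,0,1],
    [0.001,0,0,0,0,0,1],
    [0.001,0,0,0,0,0,1],
    [0.001,0,0,0,0,0,1],
  ],
)

```text
time: 9.15
ee_pos: [492.1, -305.9, 77.4]
ee_rot: [[0.212, 0.977, 0.0], [0.977, -0.212, -0.0], [-0.0, 0.0, -1.0]]
force: [-0.5, 0.1, -1.4]
grip_width: 39.5
gripper_force: 60.8
```

>>> drive_tool(
  steps=[
    [0.0007,0.001,0,0,0,0,1],
    [0.0007,0.002,0,0,0,0,1],
    [0.0007,0.003,0,0,0,0,1],
    [0.0007,0.004,0,0,0,0,1],
    [0.0007,0.005,0,0,0,0,1],
    [0.0007,0.006,0,0,0,0,1],
    [0.0007,0.007,0,0,0,0,1],
    [0.0007,0.008,0,0,0,0,1],
    [0.0007,0.008,0,0,0,0,1],
  ],
)

```text
time: 9.9
ee_pos: [500.2, -306.8, 77.3]
ee_rot: [[0.212, 0.977, 0.0], [0.977, -0.212, -0.0], [-0.0, 0.0, -1.0]]
force: [-0.1, -0.3, -2.4]
grip_width: 39.8
gripper_force: 60.8
```

>>> drive_tool(
  steps=[
    [0,0.001,0,0,0,0,1],
    [0,0.002,0,0,0,0,1],
    [0,0.003,0,0,0,0,1],
    [0,0.004,0,0,0,0,1],
    [0,0.004,0,0,0,0,1],
  ],
)

```text
time: 10.32
ee_pos: [504.1, -307.6, 77.3]
ee_rot: [[0.212, 0.977, 0.0], [0.977, -0.212, -0.0], [-0.0, 0.0, -1.0]]
force: [-0.2, 0.2, -0.8]
grip_width: 39.4
gripper_force: 60.8
```

>>> drive_tool(
  steps=[
    [0,0.001,0,0,0,0,1],
    [0,0.002,0,0,0,0,1],
    [0,0.003,0,0,0,0,1],
    [0,0.003,0,0,0,0,1],
  ],
)

```text
time: 10.65
ee_pos: [506.9, -308.1, 77.2]
ee_rot: [[0.212, 0.977, -0.0], [0.977, -0.212, 0.0], [0.0, -0.0, -1.0]]
force: [0.3, 0.4, -0.8]
grip_width: 39.5
gripper_force: 60.8
```

>>> drive_tool(
  steps=[
    [0,0.001,0,0,0,0,1],
    [0,0.002,0,0,0,0,1],
    [0,0.003,0,0,0,0,1],
    [0,0.003,0,0,0,0,1],
  ],
)

```text
time: 10.98
ee_pos: [509.4, -308.3, 76.9]
ee_rot: [[0.212, 0.977, -0.001], [0.977, -0.212, 0.001], [0.001, -0.001, -1.0]]
force: [-2.1, 3.3, -2.0]
grip_width: 39.7
gripper_force: 60.9
```

>>> drive_tool(
  steps=[
    [0,0.001,0,0,0,0,1],
    [0,0.002,0,0,0,0,1],
    [0,0.002,0,0,0,0,1],
  ],
)

```text
time: 11.23
ee_pos: [511.3, -308.8, 76.9]
ee_rot: [[0.212, 0.977, -0.001], [0.977, -0.212, 0.001], [0.001, -0.001, -1.0]]
force: [-1.9, 4.3, -2.8]
grip_width: 39.5
gripper_force: 60.9
```

Ball felt at x of about -10 mm. I'll continue in small steps.

>>> drive_tool(
  steps=[
    [0,0.001,0,0,0,0,1],
    [0,0.002,0,0,0,0,1],
    [0,0.003,0,0,0,0,1],
  ],
)

```text
time: 11.48
ee_pos: [514.0, -309.3, 76.9]
ee_rot: [[0.212, 0.977, -0.001], [0.977, -0.212, 0.001], [0.001, -0.002, -1.0]]
force: [-4.4, 5.2, -1.8]
grip_width: 39.6
gripper_force: 60.9
```

>>> drive_tool(
  steps=[
    [0,0.001,0,0,0,0,1],
    [0,0.002,0,0,0,0,1],
    [0,0.003,0,0,0,0,1],
  ],
)

```text
time: 11.73
ee_pos: [517.1, -310.1, 77.0]
ee_rot: [[0.212, 0.977, -0.001], [0.977, -0.212, 0.001], [0.001, -0.001, -1.0]]
force: [-1.8, 4.5, -1.6]
grip_width: 39.4
gripper_force: 60.9
```

>>> drive_tool(
  steps=[
    [0,0.001,0,0,0,0,1],
    [0,0.002,0,0,0,0,1],
    [0,0.003,0,0,0,0,1],
  ],
)

```text
time: 11.98
ee_pos: [520.3, -310.7, 77.1]
ee_rot: [[0.212, 0.977, -0.001], [0.977, -0.212, 0.001], [0.001, -0.001, -1.0]]
force: [-1.0, 4.9, -0.8]
grip_width: 39.1
gripper_force: 60.9
```

>>> drive_tool(
  steps=[
    [0,0.001,0,0,0,0,1],
    [0,0.002,0,0,0,0,1],
    [0,0.003,0,0,0,0,1],
    [0,0.003,0,0,0,0,1],
  ],
)

```text
time: 12.32
ee_pos: [524.0, -311.7, 77.3]
ee_rot: [[0.212, 0.977, 0.001], [0.977, -0.212, 0.0], [0.0, 0.001, -1.0]]
force: [2.5, 4.8, -2.6]
grip_width: 39.2
gripper_force: 60.9
```

>>> drive_tool(
  steps=[
    [0,0.001,0,0,0,0,1],
    [0,0.002,0,0,0,0,1],
    [0,0.002,0,0,0,0,1],
  ],
)

```text
time: 12.57
ee_pos: [526.1, -312.3, 77.5]
ee_rot: [[0.212, 0.977, 0.001], [0.977, -0.212, 0.0], [0.0, 0.001, -1.0]]
force: [4.1, 3.6, -3.3]
grip_width: 39.3
gripper_force: 60.9
```

>>> drive_tool(
  steps=[
    [0,0.0005,0,0,0,0,1],
    [0,0.001,0,0,0,0,1],
    [0,0.001,0,0,0,0,1],
  ],
)

```text
time: 12.82
ee_pos: [526.8, -312.5, 77.5]
ee_rot: [[0.212, 0.977, 0.001], [0.977, -0.212, -0.0], [0.0, 0.001, -1.0]]
force: [2.9, 3.9, -2.7]
grip_width: 39.4
gripper_force: 60.9
```

The jar is past the ball, and the ball now pulls it in (+x). I'll ease on until the buffer is felt.

>>> drive_tool(
  steps=[
    [0,0.0005,0,0,0,0,1],
    [0,0.001,0,0,0,0,1],
    [0,0.001,0,0,0,0,1],
  ],
)

```text
time: 13.07
ee_pos: [527.5, -312.9, 77.4]
ee_rot: [[0.212, 0.977, 0.0], [0.977, -0.212, -0.0], [-0.0, 0.0, -1.0]]
force: [2.5, 2.3, -1.4]
grip_width: 39.5
gripper_force: 61.0
```

>>> drive_tool(
  steps=[
    [0,0.0005,0,0,0,0,1],
    [0,0.001,0,0,0,0,1],
    [0,0.001,0,0,0,0,1],
  ],
)

```text
time: 13.32
ee_pos: [528.0, -313.0, 77.3]
ee_rot: [[0.212, 0.977, -0.001], [0.977, -0.212, -0.0], [-0.0, -0.001, -1.0]]
force: [-1.7, 2.3, 1.0]
grip_width: 39.4
gripper_force: 61.1
```

Force reversed to -2 N at the buffer, at x of about 10 mm: the jar is seated. I'll let go and retreat straight up.

>>> drive_tool(
  steps=[
    [0,0,0,0,0,0,0.35],
    [0,0,0,0,0,0,0.2],
    [0,0,0,0,0,0,0],
    [0,0,0,0,0,0,0],
    [0,0,0,0,0,0,0],
    [0,0,0,0,0,0,0],
    [0,0,0,0,0,0,0],
    [0,0,0,0,0,0,0],
  ],
)

```text
time: 13.98
ee_pos: [528.3, -312.9, 77.3]
ee_rot: [[0.212, 0.977, 0.0], [0.977, -0.212, -0.0], [-0.0, 0.0, -1.0]]
force: [0.5, -0.5, 0.2]
grip_width: 85.1
gripper_force: 0.0
```

>>> drive_tool(
  steps=[
    [0,0,-0.01,0,0,0,0],
    [0,0,-0.03,0,0,0,0],
    [0,0,-0.06,0,0,0,0],
    [0,0,-0.09,0,0,0,0],
    [0,0,-0.12,0,0,0,0],
    [0,0,-0.13,0,0,0,0],
    [0,0,-0.13,0,0,0,0],
    [0,0,-0.13,0,0,0,0],
  ],
)

```text
time: 14.65
ee_pos: [528.6, -313.0, 207.7]
ee_rot: [[0.212, 0.977, 0.001], [0.977, -0.212, -0.001], [-0.0, 0.001, -1.0]]
force: [0.2, -0.1, -0.5]
grip_width: 85.4
gripper_force: 0.0
```

```bash
python3 -c "
from h import *
goh(10,0,200)
f=viewer.grab_frame('wrist'); g=viewer.grab_frame('side'); c=viewer.camera_info('wrist')
p=O+10*X; print([np.round(proj('wrist',np.array([*p,z]),c)*400/560) for z in (10,115)])
cv2.imwrite('pics/w5.png',np.hstack([cv2.resize(f[:,:,::-1],(400,300)),cv2.resize(g[190:340,240:440,::-1],(400,300))]))"
```

```text
t 14.65 tcp [ 528.6 -313.   207.7] F [ 0.2 -0.1 -0.5] w 85.4
shift [-2.6 -0.5  7.7] turn [0.001 0.    0.001]
holder xy [10.5  2.6] Fh [ 0.2 -0.1 -0.5]
[array([202., 130.]), array([202., 154.])]
```

View pics/w5.png

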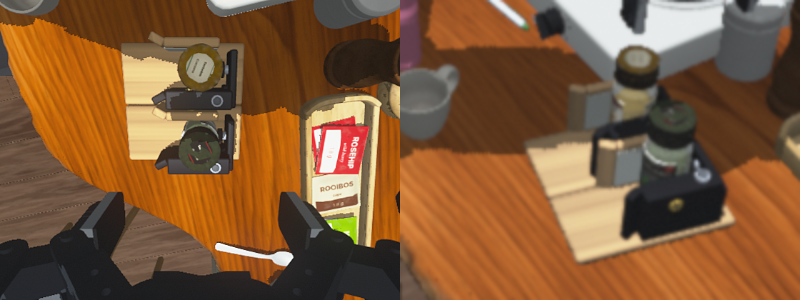

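The jar stands upright in the bay. Its cap at (203,147) is one 76 mm pitch from the neighbour's at (200,65). Nothing else moved, and the gripper is clear.

```bash
python3 -c "
from plant import manip
print(manip.finish_job())"
```

```text
the job is handed in; nothing more can be done
None
```

The herb jar was slid in from the front past the ball until I felt it seat, and I then released it; it stands upright in the empty holder, nothing else appears moved, and the job is handed in (the hand-in returned no verdict).

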